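Find the tight spot of the sample chest's sliding cover and back off

TASK

The clear sliding cover of the white sample chest binds somewhere along its track. By its blue grip, slide it towards the orange marker and on, letting its edge alone push the marker along, until you clearly feel it tighten, and do not force it any further; then draw the cover back until there is a gap of about 15 mm between its edge and the marker, which stays behind to show the place, and let go. Leave the racks, bottle, jar, plate and tip box around undisturbed.

Things in the scene. Friction and masses are not known exactly. Their poses are not given: they have to be found in the camera images.
- chest: Low white open-topped chest, 220 mm (its x) by 460 mm (its y) and 95 mm high, fixed to the bench. Origin: centre of its underside. Along each long edge runs an aluminium rail, tops 107 mm above the bench; the track runs along the chest's y axis. A black end block 10 mm long stands on each rail end, up to 123 mm above the bench.
- track: The two aluminium rails; origin and axes as the chest's. Out of sight in one rail is a swollen tight spot, in a new place each time, met after 50 to 170 mm of cover travel to +y. There the resistance climbs by about 2 N per mm: 4 to 7 N above the running drag shows it is reached; over 15 N is forcing it.
- cover: Clear cover with black edge strips, 214 mm (x) by 200 mm (y), plate 6 mm thick, top 114 mm above the bench, about 0.35 kg; it slides along the chest's y only. Origin: middle of the plate at rail-top height; axes as the chest's. It runs freely either way with about 1.5 N of drag (0.6 N more while pushing the marker).
- cover_grip (a point): Centre of the blue upright grip on the middle of the cover: 50 mm (x) by 16 mm (y, along the track) and 44 mm high, from 114 to 158 mm above the bench; this point is 136 mm above the bench. Flat cover all round it. Pinch it across its 16 mm from above (fingers closing along the track).
- cover_edge (a point): Point on the leading (+y) edge of the cover, over the near (-x) rail, half-way up the plate; axes as the cover's. 100 mm from the grip along the track. This edge pushes the marker.
- marker: Small orange block riding on the near rail, 22 mm (x) by 16 mm (y) and 26 mm tall above the rail, on the +y side of the cover's edge; it slides along the track only, is pushed along by the cover's edge and stays where it is left. Origin: at rail-top height, in the middle of its face turned to the cover (-y face).
- marker_face (a point): The middle of the marker's face that looks to the cover (its -y face), at the height of the cover's plate. The gap is the distance along y from cover_edge to this point; 0 when they touch.
- green_rack: Green tube rack, 100 by 170 by 62 mm tall with caps, standing loose inside the chest; origin at the centre of its underside.
- pink_rack: Pink tube rack, 100 by 150 by 57 mm, standing loose inside the chest under the cover; origin at the centre of its underside.
- well_plate: Clear well plate, 86 by 128 by 15 mm, loose on a paper mat; origin at the centre of its underside.
- tip_box: Orange pipette-tip box, 85 by 125 by 79 mm, loose; origin at the centre of its underside.
- jar: Glass jar with green cap, 76 mm across, 100 mm tall, loose; origin at the centre of its underside.
- blue_bottle: Clear bottle with blue cap, 64 mm across, 160 mm tall, loose; origin at the centre of its underside.

How it is judged:
On the way, in this order (a step that is already met when the one before it is completed fails the run):
1. the cover is pressed into the tight spot (2 N or more) with its edge against the marker (contact force between cover and track above 2 N and y of marker_face in the frame of cover_edge below 0.003 m), for 0.05 s.
2. the cover is drawn back, 8 to 22 mm of gap to the marker (y of marker_face in the frame of cover_edge between 0.008 and 0.022 m), for 0.2 s.
At the end, for the whole second after the job is handed in: After the tight spot was felt, the cover stands still, clear of it, 8 to 22 mm short of the marker, which rests where the cover's edge pushed it; the cover is released (all of step 2 and contact force between cover and track below 0.5 N and linear speed of each of cover, marker below 0.005 m/s); the robot touches nothing.
It fails at once if the cover is forced into the tight spot with more than 15 N (contact force between cover and track above 15 N).
It fails at once if the robot itself touches the marker (contact force between any of the fingers, the arm and marker above 0.5 N).
It fails at once if a rack, bottle, jar, plate or tip box is moved by more than 25 mm (distance of any of green_rack, pink_rack, well_plate, tip_box, jar, blue_bottle from where it was at the start of the episode above 0.025 m).
It also fails if it takes over 48 s, if anything falls off the work surface, if the arm or the gripper's body presses on something with over 40 N, if the wrist force passes 120 N, or if a joint passes its speed limit or range.

ROBOT

A 6-joint arm with a two-finger parallel gripper is mounted at the origin on the work surface. World frame = base frame: x ahead of the robot, y to its left, z up, the work surface at z = 0. Lengths are in m, angles in rad, forces in N, time in s.
With the tool pointing down it reaches from about 0.275 to 1 m from the base axis. Payload 8.4 kg.
Tool frame: the origin (TCP) lies on the centre line of the jaws, within the pads' length; the fingertips stand 17 mm ahead of it and the grasp point (between the pads) lies 2 mm behind it; z points along the fingers, y is the direction in which the jaws open and shut (so a half turn about z gives the same grasp; the last joint's range is limited). The gripper opens to 85 mm and grips with 20 to 120 N. Pads are 22 mm wide; open, the fingers measure 114 mm over their backs; the gripper's body (76 mm by 85 mm) begins 54 mm behind the grasp point. The pads swing forward as they close: fully open they stand 13 mm farther back than shut.
Start: joints at [1.18, 0.353, 1.633, -0, 1.155, -0.002], TCP at [0.237, 0.578, 0.248] pointing down, gripper open.
Joint ranges: [-2.63, 2.63], [-0.92, 2.1], [0.06, 2.66], [-1.3, 4.44], [0, 2.69], [-3.02, 3.02]. Speed limits (rad/s): [2.22, 2.22, 2.79, 3.14, 3.14, 3.14].

INTERFACE

Orientations are given as a unit quaternion [w, x, y, z].
In Python, from cell import readout, cams, arm gives the robot as it stands.
- The arm moves only by the tool arm_command, never from a script. Its arguments are lists of equal length, an entry for each row: "offset": the shift along the tool's x, y, z as a fraction of full scale, a list of three; "dr": the turn, a rotation vector about the tool's x, y, z as a fraction of full scale, a list of three; "claw": the opening, from -1 (shut) to 1 (fully open). In form: {"offset": [[tx, ty, tz], ...], "dr": [[wx, wy, wz], ...], "claw": [claw, ...]}. A call has 1 to 20 rows; each row is the pose to reach, as a shift and turn from the pose measured when the call began, along the tool's axes at that moment, turning the shorter way round; what a row does not reach only later rows make up. Full scale, the value 1, is 200 mm for a shift and pi rad for a turn. A row lasts 1/8 s, in which the tool goes at most 62.5 mm and 10.7 degrees, less where a joint would pass 70% of its speed; a pose out of reach is approached as far as the arm can. A call with a number of a shift or a turn outside -1 to 1 is refused whole. A call with a gripper value outside its range is refused whole. The fingers move at their own pace and stop on an object; "squeeze" is the grip in N (left out, the last holds). Time passes only in rows, so rows that repeat a pose let the fingers close. It gives the time, the measured TCP pose, the force and the opening at its end, in the units of the state.
- readout.read_state(): the state, without advancing time (a new reading comes with each control period).
- cams.capture(name): name is "scene" or "top" or "wrist"; returns the picture (420x560x3 uint8, blue, green, red); there is no depth.
- cams.get_calibration(name): a dict with "fx", "fy", "cx", "cy" (pixels), "extrinsics" (4x4, takes a point from camera to world coordinates); the wrist camera has in their place "mount" (4x4, takes a point from camera to tool coordinates, whose origin is the TCP and whose axes are the flange's). Camera axes: x right, y up, looking along -z (the intrinsics and any distortion apply to the point x, -y, -z); pixel columns grow to the right and rows downward; lengths in m; the calibration is good to about 2 mm. A picture is of the moment at which its call begins: read the wrist's pose just before it. get_calibration takes no time and is no camera call.
- arm.job_done(): hands the job in, once; it reports no verdict.
The state is a dict: "clock": time; "joint_pos": joint angles; "qd": joint speeds; "tau": joint torques, N m; "eef_pos": TCP position; "tool_rot": TCP orientation; "wrist_force": force on the tool from outside, world axes, zero at the start; "torque": the same for the moment, N m; "gripper_width": finger opening in m.
Only numpy, scipy, OpenCV 4.12 (cv2) and the standard library are available. Lean on these libraries where they do the work, as an engineer would, in place of code of your own. Each camera call takes 0.05 s, during which the arm holds its last target.

## Working session

There is one attempt and no reset: what is moved stays moved. The work goes in short steps, Python scripts to look and compute and a tool call to move; the robot and the scene stay as the last step left them, time stands still between calls to the robot, and variables do not carry over. Pictures are saved under pics/ and viewed, and the job is handed in when it is done.

Besides the shell and the picture viewer there is one more tool, called after "Emit:" as name(argument=value, ...) on one line, values as JSON. arm_command: Moves the arm, as the interface text tells. Its arguments: {"type":"object","properties":{"offset":{"type":"array","items":{"type":"array","items":{"type":"number"}}},"dr":{"type":"array","items":{"type":"array","items":{"type":"number"}}},"claw":{"type":"array","items":{"type":"number"}},"squeeze":{"type":"number"}},"required":["offset","dr","claw"]}

```bash
mkdir -p pics; python3 - <<'E'
from cell import readout,cams
import cv2,numpy as np
np.set_printoptions(precision=4,suppress=True)
s=readout.read_state();print(s)
for n in ["scene","top","wrist"]:
    cv2.imwrite(f"pics/{n}0.png",cams.capture(n)); print(n,cams.get_calibration(n))
E
```

```text
{'clock': 0.0, 'joint_pos': array([ 1.1796,  0.3536,  1.6341,  0.    ,  1.1552, -0.0024]), 'qd': array([ 0.0002,  0.0017, -0.0011, -0.0014,  0.0005,  0.0006]), 'tau': array([ -0.0008, -60.5238, -34.2075,  -0.0001,   0.0093,  -0.    ]), 'eef_pos': array([0.2368, 0.5779, 0.2476]), 'tool_rot': array([-0.0001,  0.1932,  0.9812, -0.0007]), 'wrist_force': array([-0.031 ,  1.4476, -0.1206]), 'torque': array([-0.0084,  0.0393,  0.0579]), 'gripper_width': 0.08512685001234516}
scene {'fx': 482.9393725812001, 'fy': 482.9393725812001, 'cx': 287.8994860179743, 'cy': 206.79911492089954, 'extrinsics': array([[-0.8179, -0.441 ,  0.3695,  0.9997],
       [ 0.5751, -0.6443,  0.5041,  0.6968],
       [ 0.0157,  0.6248,  0.7806,  1.2061],
       [ 0.    ,  0.    ,  0.    ,  1.    ]])}
top {'fx': 515.3905616091728, 'fy': 515.3905616091728, 'cx': 282.5337483316173, 'cy': 208.98971477703333, 'extrinsics': array([[ 0.0153,  0.9966, -0.0815,  0.337 ],
       [-0.9999,  0.0152, -0.0011, -0.0224],
       [ 0.0001,  0.0815,  0.9967,  1.7945],
       [ 0.    ,  0.    ,  0.    ,  1.    ]])}
wrist {'fx': 301.2587558562007, 'fy': 301.2587558562007, 'cx': 282.3002988182805, 'cy': 208.0072595743024, 'mount': array([[ 0.0008,  0.9453,  0.3261,  0.085 ],
       [ 1.    , -0.0005, -0.0008, -0.0006],
       [-0.0005,  0.3261, -0.9453, -0.1258],
       [ 0.    ,  0.    ,  0.    ,  1.    ]])}
```

View pics/scene0.png

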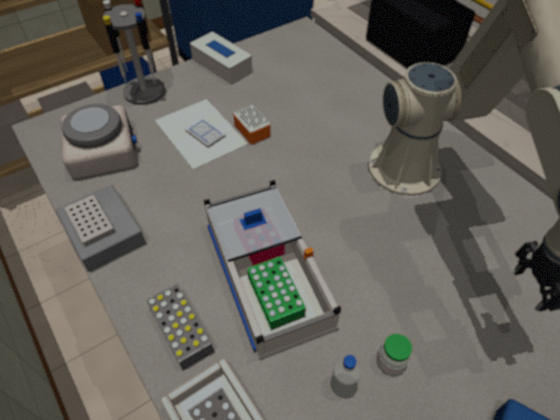

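View pics/top0.png

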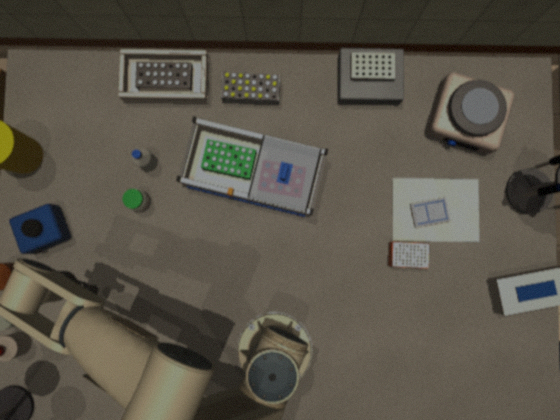

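View pics/wrist0.png

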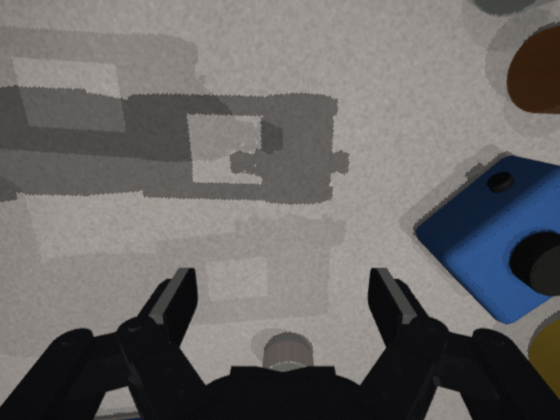

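The scene and top pictures show the chest, with the cover and blue grip at about (285,173) in the top view and the orange marker at about (230,191). I'll zoom in to measure.

```bash
python3 - <<'E'
import cv2
a=cv2.imread("pics/top0.png")[105:225,170:340]
cv2.imwrite("pics/topz.png",cv2.resize(a,None,fx=4.7,fy=4.7,interpolation=cv2.INTER_CUBIC))
a=cv2.imread("pics/scene0.png")[175:355,195:345]
cv2.imwrite("pics/scz.png",cv2.resize(a,None,fx=3.3,fy=3.3,interpolation=cv2.INTER_CUBIC))
E
```

```text
(no output)
```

View pics/topz.png

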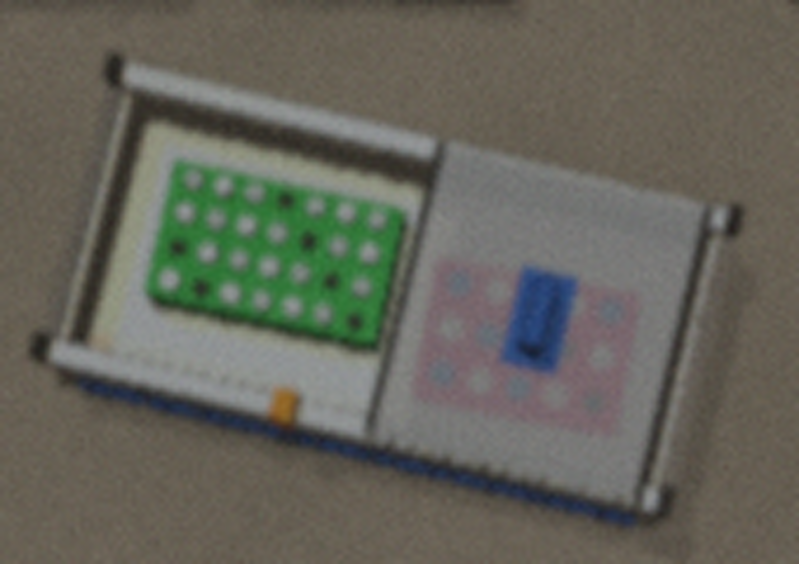

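View pics/scz.png

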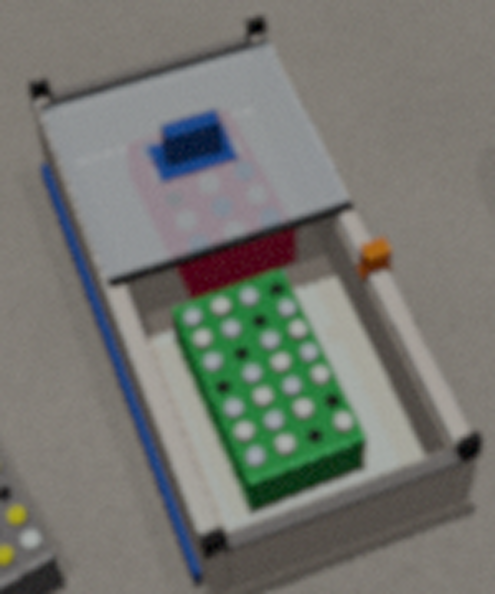

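```bash
cat > h.py <<'E'
from cell import readout,cams
import cv2,numpy as np
from scipy.spatial.transform import Rotation as R
np.set_printoptions(precision=4,suppress=True)
def T(name,s=None):
    c=cams.get_calibration(name)
    if name!="wrist": return c,np.array(c["extrinsics"])
    q=s["tool_rot"];M=np.eye(4);M[:3,:3]=R.from_quat([q[1],q[2],q[3],q[0]]).as_matrix();M[:3,3]=s["eef_pos"]
    return c,M@np.array(c["mount"])
def px2w(name,u,v,z,s=None):
    c,M=T(name,s); d=M[:3,:3]@np.array([(u-c["cx"])/c["fx"],-(v-c["cy"])/c["fy"],-1]); o=M[:3,3]
    return o+d*(z-o[2])/d[2]
def w2px(name,p,s=None):
    c,M=T(name,s); q=np.linalg.inv(M)@np.append(p,1); return c["cx"]+c["fx"]*q[0]/-q[2], c["cy"]-c["fy"]*q[1]/-q[2]
E
python3 - <<'E'
from h import *
t=lambda x,y,z:px2w("top",170+x/4.7,105+y/4.7,z)
sc=lambda x,y,z:px2w("scene",195+x/3.3,175+y/3.3,z)
A=[t(115,68,.123),t(42,347,.123),t(733,216,.123),t(655,498,.123)]
B=[sc(213,542,.123),sc(467,445,.123),sc(40,90,.123),sc(256,27,.123)]
for a,b in zip(A,B):print(a,b)
for P in (A,B):
    ay=(P[0]+P[1]-P[2]-P[3])/2; print("c",sum(P)/4,"len",np.linalg.norm(ay),"ang y",np.degrees(np.arctan2(ay[1],ay[0])),np.linalg.norm(P[0]-P[1]))
print("grip top",t(545,310,.15),sc(190,121,.158))
print("edge",t(438,147,.114),t(372,432,.114),sc(112,278,.114),sc(352,206,.114))
print("marker",t(284,406,.12),sc(375,245,.133))
E
```

```text
[0.7656 0.2746 0.123 ] [0.7718 0.2862 0.123 ]
[0.5674 0.3196 0.123 ] [0.5751 0.3302 0.123 ]
[ 0.667  -0.1602  0.123 ] [ 0.6698 -0.1481  0.123 ]
[ 0.4686 -0.1079  0.123 ] [ 0.4729 -0.1025  0.123 ]
c [0.6172 0.0815 0.123 ] len 0.4423523693115069 ang y 77.1028130641067 0.2032926348693067
c [0.6224 0.0914 0.123 ] len 0.44537918106543434 ang y 76.74600168229921 0.20161555079120866
grip top [ 0.5945 -0.0297  0.15  ] [ 0.5938 -0.021   0.158 ]
edge [0.7148 0.0471 0.114 ] [0.5124 0.0895 0.114 ] [0.715 0.049 0.114] [0.5137 0.1014 0.114 ]
marker [0.529  0.1506 0.12  ] [0.5295 0.1533 0.133 ]
```

Emit:
arm_command(offset=[[-0.25,-0.18,-0.1],[-0.5,-0.36,-0.2],[-0.75,-0.54,-0.25],[-0.93,-0.707,-0.25],[-0.93,-0.707,-0.25]], dr=[[0,0,-0.01],[0,0,-0.02],[0,0,-0.04],[0,0,-0.052],[0,0,-0.052]], claw=[1,1,1,1,1])

```text
clock: 0.78
eef_pos: [0.3565, 0.3739, 0.2981]
tool_rot: [0.0, 0.114, 0.993, -0.001]
wrist_force: [-1.0, 0.4, -0.4]
gripper_width: 0.0849
```

```bash
cat > go.py <<'E'
# offset in tool units from current to target: x y z ang(deg of tool y)
import sys
from h import *
def go(p,ang):
    s=readout.read_state();_,M=T("wrist",s);q=s["tool_rot"];Rm=R.from_quat([q[1],q[2],q[3],q[0]])
    a=np.radians(ang);y=np.array([np.cos(a),np.sin(a),0]);z=np.array([0,0,-1.]);x=np.cross(y,z)
    Rt=R.from_matrix(np.array([x,y,z]).T)
    print(s["clock"],s["eef_pos"],"off",Rm.inv().apply(np.array(p)-s["eef_pos"])/.2,"dr",(Rm.inv()*Rt).as_rotvec()/np.pi,s["wrist_force"],s["gripper_width"])
if __name__=="__main__":
    v=list(map(float,sys.argv[1:]));go(v[:3],v[3])
E
python3 go.py .594 -.026 .3 77
```

```text
0.775 [0.3565 0.3739 0.2981] off [-1.6101 -1.6779 -0.0065] dr [-0.0005  0.0001 -0.0006] [-0.9916  0.3737 -0.4423] 0.08490742668164955
```

Emit:
arm_command(offset=[[-0.2,-0.21,0],[-0.4,-0.42,0],[-0.6,-0.63,0],[-0.8,-0.84,0],[-0.8,-0.84,0]], dr=[[0,0,0],[0,0,0],[0,0,0],[0,0,0],[0,0,0]], claw=[1,1,1,1,1])

```text
clock: 1.4
eef_pos: [0.4757, 0.1717, 0.2982]
tool_rot: [0.0, 0.116, 0.993, -0.001]
wrist_force: [0.3, 0.0, -0.3]
gripper_width: 0.0853
```

Emit:
arm_command(offset=[[-0.2,-0.21,0],[-0.4,-0.42,0],[-0.6,-0.63,0],[-0.8,-0.84,0],[-0.8,-0.84,0],[-0.8,-0.84,0]], dr=[[0,0,0],[0,0,0],[0,0,0],[0,0,0],[0,0,0],[0,0,0]], claw=[1,1,1,1,1,1])

```text
clock: 2.15
eef_pos: [0.5923, -0.0273, 0.2981]
tool_rot: [-0.001, 0.116, 0.993, -0.001]
wrist_force: [-0.2, 1.1, 0.1]
gripper_width: 0.0853
```

```bash
python3 go.py .594 -.026 .3 77; python3 - <<'E'
from h import *
s=readout.read_state()
cv2.imwrite("pics/wrist1.png",cams.capture("wrist"))
import json;json.dump({k:np.array(v).tolist() for k,v in s.items()},open("s1.json","w"))
for p in [(.594,-.026,.158),(.529,.1515,.12)]: print(w2px("wrist",p,s))
E
```

```text
2.15 [ 0.5923 -0.0273  0.2981] off [-0.0069  0.0083 -0.0096] dr [-0.0005 -0.0003 -0.0019] [-0.1609  1.1279  0.0538] 0.08530414609500289
(np.float64(284.55376872452155), np.float64(202.73460620768665))
(np.float64(453.4277777627536), np.float64(84.27930122745374))
```

View pics/wrist1.png

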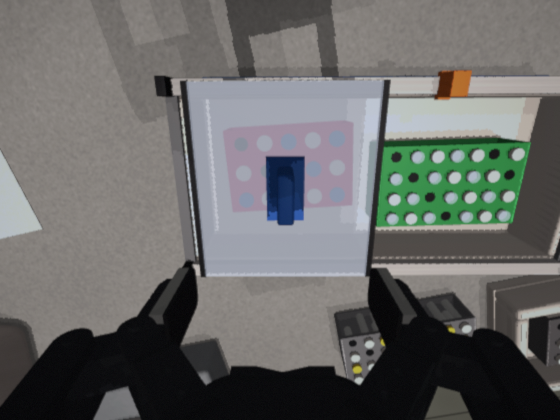

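```bash
python3 - <<'E'
import cv2
a=cv2.imread("pics/wrist1.png")[140:240,240:330]
cv2.imwrite("pics/w1z.png",cv2.convertScaleAbs(cv2.resize(a,None,fx=6,fy=6,interpolation=cv2.INTER_CUBIC),alpha=1.6))
E
```

```text
(no output)
```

View pics/w1z.png

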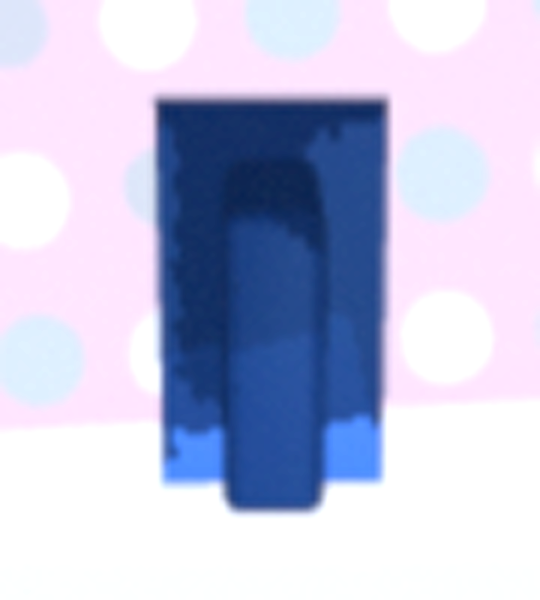

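```bash
python3 - <<'E'
from h import *
import json; s=json.load(open("s1.json"))
g=px2w("wrist",285.8,200.3,.158,s); print("grip",g)
for n,u,v,z in [("e_near",387.5,81,.114),("e_far",369,275,.114),("railNblock",175,80,.107),("marker L bottom",439,98,.107),("blk",163,86,.123),("blkfar",190,266,.123)]: print(n,px2w("wrist",u,v,z,s))
# rail direction
a=px2w("wrist",190,97,.107,s)
E
python3 - <<'E'
import cv2
a=cv2.imread("pics/wrist1.png")[60:130,360:560]
cv2.imwrite("pics/w1y.png",cv2.resize(a,None,fx=4,fy=4,interpolation=cv2.INTER_CUBIC))
a=cv2.imread("pics/wrist1.png")
E
```

```text
grip [ 0.592  -0.0243  0.158 ]
e_near [0.5121 0.0939 0.114 ]
e_far [0.718  0.0475 0.114 ]
railNblock [ 0.4637 -0.1045  0.107 ]
marker L bottom [0.5393 0.1438 0.107 ]
blk [ 0.4684 -0.1122  0.123 ]
blkfar [ 0.6538 -0.1497  0.123 ]
```

View pics/w1y.png

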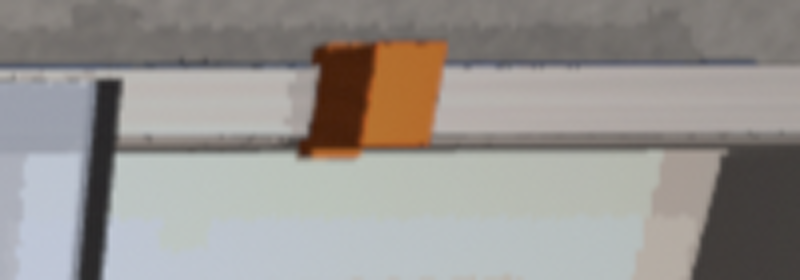

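```bash
python3 go.py .592 -.0243 .142 77.1
```

```text
2.2 [ 0.5921 -0.027   0.2983] off [0.0031 0.0141 0.7813] dr [-0.0005 -0.0002 -0.0022] [-0.723   0.5334 -0.1392] 0.0855153028738983
```

Emit:
arm_command(offset=[[0.003,0.014,0.15],[0.003,0.014,0.3],[0.003,0.014,0.45],[0.003,0.014,0.6],[0.003,0.014,0.7],[0.003,0.014,0.78],[0.003,0.014,0.78],[0.003,0.014,0.78]], dr=[[0,0,-0.002],[0,0,-0.002],[0,0,-0.002],[0,0,-0.002],[0,0,-0.002],[0,0,-0.002],[0,0,-0.002],[0,0,-0.002]], claw=[1,1,1,1,1,1,1,1])

```text
clock: 3.2
eef_pos: [0.5924, -0.0239, 0.1431]
tool_rot: [0.0, 0.112, 0.994, -0.001]
wrist_force: [-0.2, -0.6, -0.4]
gripper_width: 0.0852
```

```bash
python3 go.py .592 -.0243 .142 77.1; python3 - <<'E'
from h import *
cv2.imwrite("pics/wrist2.png",cams.capture("wrist"))
E
```

```text
3.2 [ 0.5924 -0.0239  0.1431] off [ 0.0018 -0.0024  0.0053] dr [-0.0004  0.0001 -0.    ] [-0.1589 -0.5765 -0.3636] 0.0852234316450613
```

View pics/wrist2.png

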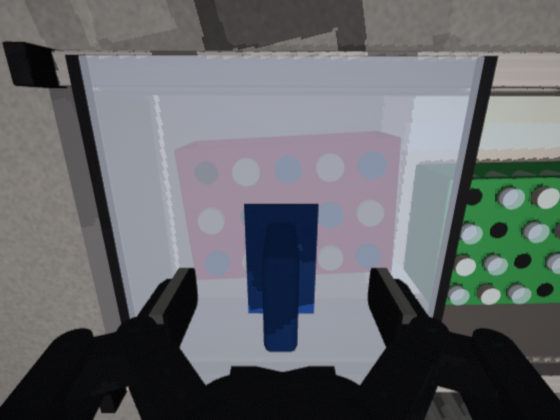

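The grip stands centred between the open fingers (top face at about col 281), so I'll close on it.

Emit:
arm_command(offset=[[0,0,0],[0,0,0],[0,0,0],[0,0,0],[0,0,0],[0,0,0],[0,0,0],[0,0,0]], dr=[[0,0,0],[0,0,0],[0,0,0],[0,0,0],[0,0,0],[0,0,0],[0,0,0],[0,0,0]], claw=[-1,-1,-1,-1,-1,-1,-1,-1], squeeze=50)

```text
clock: 4.25
eef_pos: [0.5926, -0.0242, 0.1434]
tool_rot: [0.0, 0.112, 0.994, -0.001]
wrist_force: [-2.6, -0.7, 4.9]
gripper_width: 0.0156
```

```bash
cat > f.py <<'E'
from h import *
s=readout.read_state();a=np.radians(77.1);y=np.array([np.cos(a),np.sin(a),0]);x=np.array([y[1],-y[0],0])
print(s["clock"],s["eef_pos"],"along",(s["eef_pos"]-[.5924,-.0239,0])@y,"lat",(s["eef_pos"]-[.5924,-.0239,0])@x,"F along",s["wrist_force"]@y,"lat",s["wrist_force"]@x,s["wrist_force"],s["torque"],s["gripper_width"])
E
python3 f.py; python3 f.py
```

```text
4.25 [ 0.5926 -0.0242  0.1434] along -0.00018911409677284166 lat 0.0002945655919622777 F along -1.236910046284842 lat -2.335214056641704 [-2.5524 -0.6844  4.9282] [-0.0313  0.3243 -0.1477] 0.015567710748022507
4.25 [ 0.5926 -0.0242  0.1434] along -0.00018911409677284166 lat 0.0002945655919622777 F along -1.236910046284842 lat -2.335214056641704 [-2.5524 -0.6844  4.9282] [-0.0313  0.3243 -0.1477] 0.015567710748022507
```

Emit:
arm_command(offset=[[0,0.03,0],[0,0.06,0],[0,0.09,0],[0,0.12,0],[0,0.15,0],[0,0.18,0],[0,0.21,0]], dr=[[0,0,0],[0,0,0],[0,0,0],[0,0,0],[0,0,0],[0,0,0],[0,0,0]], claw=[-1,-1,-1,-1,-1,-1,-1])

```text
clock: 5.12
eef_pos: [0.6022, 0.0172, 0.1434]
tool_rot: [0.001, 0.112, 0.994, -0.001]
wrist_force: [-1.3, -2.3, 4.8]
gripper_width: 0.0157
```

```bash
python3 f.py; python3 - <<'E'
from h import *
s=readout.read_state()
cv2.imwrite("pics/wrist3.png",cams.capture("wrist"))
E
python3 f.py
```

```text
5.125 [0.6022 0.0172 0.1434] along 0.042262256253689415 lat 0.00038260067214709523 F along -2.5593353265776453 lat -0.7114483341512299 [-1.2649 -2.3359  4.8386] [-0.2124  0.137  -0.1592] 0.015723347328946265
5.175 [0.6024 0.0178 0.1434] along 0.04291755222579637 lat 0.0003879967027678603 F along 1.4560524872449359 lat 0.34961218029095603 [0.6659 1.3413 4.6101] [ 0.2347  0.0606 -0.0954] 0.015361536237552703
```

View pics/wrist3.png

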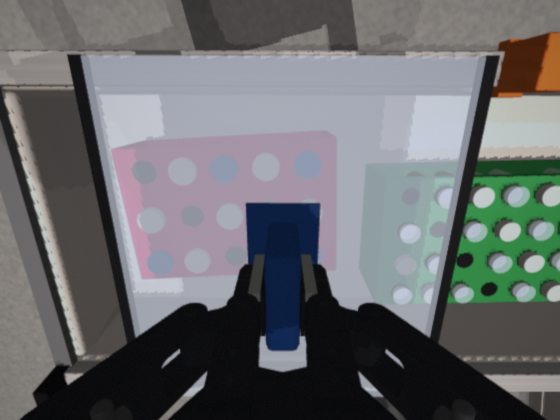

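Emit:
arm_command(offset=[[0,0.005,0],[0,0.01,0],[0,0.015,0],[0,0.02,0]], dr=[[0,0,0],[0,0,0],[0,0,0],[0,0,0]], claw=[-1,-1,-1,-1])

```text
clock: 5.68
eef_pos: [0.6032, 0.0217, 0.1434]
tool_rot: [0.001, 0.112, 0.994, -0.0]
wrist_force: [-0.7, -1.8, 4.5]
gripper_width: 0.0152
```

```bash
python3 f.py
```

```text
5.675 [0.6032 0.0217 0.1434] along 0.046857236139715264 lat 0.000396144261925354 F along -1.9518052996591406 lat -0.28171784061380706 [-0.7103 -1.8397  4.5113] [-0.1637  0.1166 -0.0804] 0.015153895956713508
```

Emit:
arm_command(offset=[[0,0.007,0],[0,0.014,0],[0,0.021,0]], dr=[[0,0,0],[0,0,0],[0,0,0]], claw=[-1,-1,-1])

```text
clock: 6.05
eef_pos: [0.6042, 0.0258, 0.1434]
tool_rot: [0.001, 0.112, 0.994, -0.001]
wrist_force: [-1.0, -2.3, 4.0]
gripper_width: 0.015
```

Emit:
arm_command(offset=[[0,0.007,0],[0,0.014,0],[0,0.021,0]], dr=[[0,0,0],[0,0,0],[0,0,0]], claw=[-1,-1,-1])

```text
clock: 6.42
eef_pos: [0.6052, 0.03, 0.1434]
tool_rot: [0.001, 0.112, 0.994, -0.001]
wrist_force: [-0.4, -1.3, 4.2]
gripper_width: 0.015
```

Emit:
arm_command(offset=[[0,0.007,0],[0,0.014,0],[0,0.021,0]], dr=[[0,0,0],[0,0,0],[0,0,0]], claw=[-1,-1,-1])

```text
clock: 6.8
eef_pos: [0.6062, 0.0341, 0.1434]
tool_rot: [0.001, 0.112, 0.994, -0.001]
wrist_force: [0.0, -2.2, 4.8]
gripper_width: 0.0151
```

Emit:
arm_command(offset=[[0,0.007,0],[0,0.014,0],[0,0.021,0]], dr=[[0,0,0],[0,0,0],[0,0,0]], claw=[-1,-1,-1])

```text
clock: 7.18
eef_pos: [0.6071, 0.0383, 0.1434]
tool_rot: [0.001, 0.112, 0.994, -0.001]
wrist_force: [-0.9, -2.3, 4.8]
gripper_width: 0.0155
```

Emit:
arm_command(offset=[[0,0.007,0],[0,0.014,0],[0,0.021,0]], dr=[[0,0,0],[0,0,0],[0,0,0]], claw=[-1,-1,-1])

```text
clock: 7.55
eef_pos: [0.6081, 0.0425, 0.1434]
tool_rot: [0.001, 0.112, 0.994, -0.001]
wrist_force: [-0.8, -1.9, 5.6]
gripper_width: 0.0151
```

Emit:
arm_command(offset=[[0,0.007,0],[0,0.014,0],[0,0.021,0]], dr=[[0,0,0],[0,0,0],[0,0,0]], claw=[-1,-1,-1])

```text
clock: 7.92
eef_pos: [0.6091, 0.0467, 0.1434]
tool_rot: [0.001, 0.112, 0.994, -0.001]
wrist_force: [-0.9, -2.3, 4.8]
gripper_width: 0.015
```

Emit:
arm_command(offset=[[0,0.007,0],[0,0.014,0],[0,0.021,0]], dr=[[0,0,0],[0,0,0],[0,0,0]], claw=[-1,-1,-1])

```text
clock: 8.3
eef_pos: [0.61, 0.0509, 0.1434]
tool_rot: [0.001, 0.112, 0.994, -0.001]
wrist_force: [-0.5, -2.7, 5.7]
gripper_width: 0.0153
```

Emit:
arm_command(offset=[[0,0.007,0],[0,0.014,0],[0,0.021,0]], dr=[[0,0,0],[0,0,0],[0,0,0]], claw=[-1,-1,-1])

```text
clock: 8.68
eef_pos: [0.611, 0.0551, 0.1434]
tool_rot: [0.001, 0.112, 0.994, -0.001]
wrist_force: [-1.5, -2.0, 4.9]
gripper_width: 0.0154
```

Emit:
arm_command(offset=[[0,0.007,0],[0,0.014,0],[0,0.021,0]], dr=[[0,0,0],[0,0,0],[0,0,0]], claw=[-1,-1,-1])

```text
clock: 9.05
eef_pos: [0.612, 0.0593, 0.1434]
tool_rot: [0.001, 0.112, 0.994, -0.001]
wrist_force: [0.5, -1.8, 5.9]
gripper_width: 0.0152
```

Emit:
arm_command(offset=[[0,0.007,0],[0,0.014,0],[0,0.021,0]], dr=[[0,0,0],[0,0,0],[0,0,0]], claw=[-1,-1,-1])

```text
clock: 9.43
eef_pos: [0.6129, 0.0634, 0.1434]
tool_rot: [0.001, 0.112, 0.994, -0.001]
wrist_force: [-0.7, -2.7, 4.9]
gripper_width: 0.0153
```

Emit:
arm_command(offset=[[0,0.007,0],[0,0.014,0],[0,0.021,0]], dr=[[0,0,0],[0,0,0],[0,0,0]], claw=[-1,-1,-1])

```text
clock: 9.8
eef_pos: [0.6137, 0.0666, 0.1434]
tool_rot: [0.0, 0.112, 0.994, -0.001]
wrist_force: [-2.1, -9.8, 7.3]
gripper_width: 0.0152
```

Resistance jumped from about 2.3 N to 10 N (about 7.7 N above running drag), so the tight spot is reached and I'm not pushing further. I'll check that the marker is against the edge.

```bash
python3 - <<'E'
from h import *
cv2.imwrite("pics/wrist4.png",cams.capture("wrist"))
t=cams.capture("top")
cv2.imwrite("pics/top4.png",cv2.resize(t[105:225,170:340],None,fx=4.7,fy=4.7,interpolation=cv2.INTER_CUBIC))
E
python3 f.py
```

```text
9.9 [0.6137 0.0668 0.1434] along 0.09313137267223924 lat 0.000540926444057045 F along -7.368643687475994 lat 1.0876097837040613 [-0.5849 -7.4255  5.606 ] [-0.888   0.2354 -0.0997] 0.01522114710444082
```

View pics/wrist4.png

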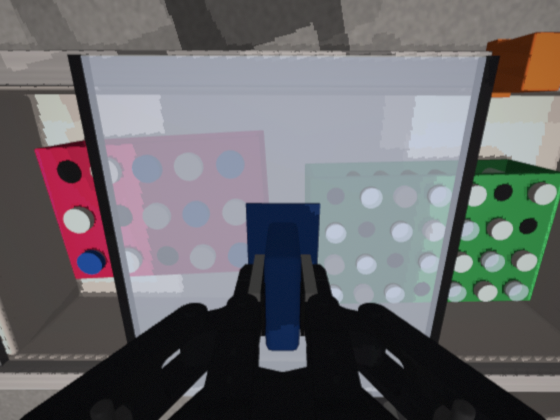

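View pics/top4.png

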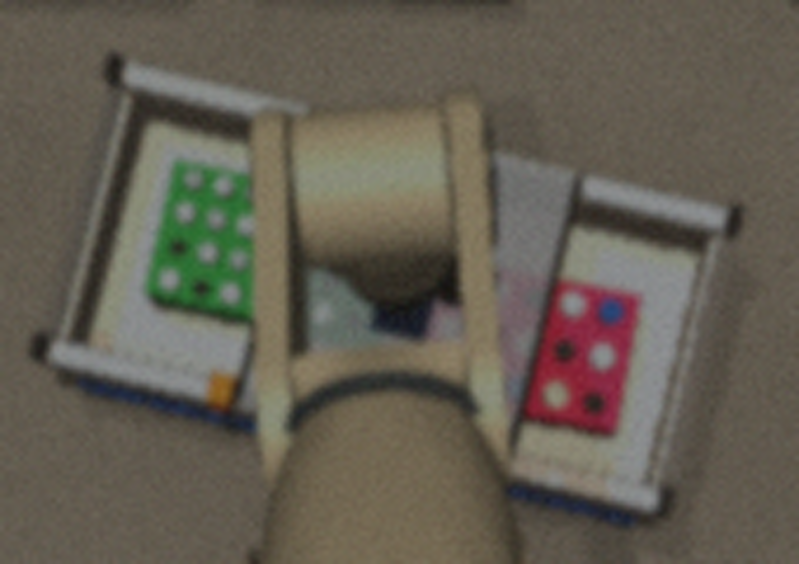

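The marker's face touches the cover's edge (about (490,55) in the wrist picture), and the force holds about 5 N above drag. Next I draw back 15 mm.

Emit:
arm_command(offset=[[0,-0.01,0],[0,-0.025,0],[0,-0.04,0],[0,-0.055,0],[0,-0.07,0],[0,-0.077,0],[0,-0.077,0],[0,-0.077,0],[0,-0.077,0]], dr=[[0,0,0],[0,0,0],[0,0,0],[0,0,0],[0,0,0],[0,0,0],[0,0,0],[0,0,0],[0,0,0]], claw=[-1,-1,-1,-1,-1,-1,-1,-1,-1])

```text
clock: 11.02
eef_pos: [0.6102, 0.0515, 0.1434]
tool_rot: [0.0, 0.112, 0.994, -0.001]
wrist_force: [-0.8, -1.1, 3.7]
gripper_width: 0.0151
```

```bash
python3 - <<'E'
from h import *
cv2.imwrite("pics/wrist5.png",cams.capture("wrist"))
E
python3 f.py
```

```text
11.075 [0.6102 0.0516 0.1434] along 0.07752573521496121 lat 0.0004889278055742514 F along -1.1002269938967568 lat -0.23481370672305962 [-0.4745 -1.02    4.2842] [-0.0393  0.1138 -0.1583] 0.015457872540391366
```

View pics/wrist5.png

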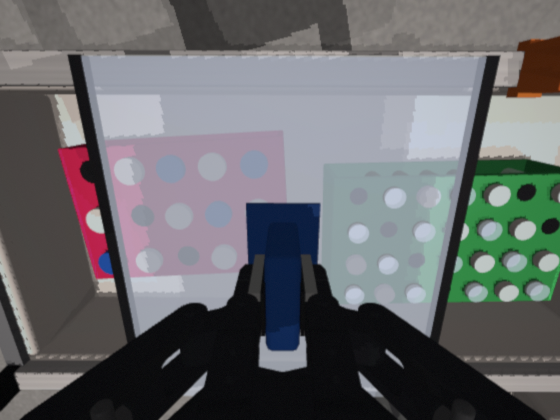

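The gap is open: the edge is at about col 495 and the marker's face is at about col 510-520. The TCP went back 15.6 mm. Next I release and lift clear.

Emit:
arm_command(offset=[[0,0,0],[0,0,0],[0,0,0],[0,0,0],[0,0,0],[0,0,0],[0,0,0],[0,0,0]], dr=[[0,0,0],[0,0,0],[0,0,0],[0,0,0],[0,0,0],[0,0,0],[0,0,0],[0,0,0]], claw=[0.3,1,1,1,1,1,1,1])

```text
clock: 12.08
eef_pos: [0.6102, 0.0515, 0.1434]
tool_rot: [0.0, 0.112, 0.994, -0.001]
wrist_force: [0.2, 0.7, 0.2]
gripper_width: 0.0855
```

Emit:
arm_command(offset=[[0,0,-0.05],[0,0,-0.15],[0,0,-0.3],[0,0,-0.45],[0,0,-0.6],[0,0,-0.75],[0,0,-0.75],[0,0,-0.75]], dr=[[0,0,0],[0,0,0],[0,0,0],[0,0,0],[0,0,0],[0,0,0],[0,0,0],[0,0,0]], claw=[1,1,1,1,1,1,1,1])

```text
clock: 13.08
eef_pos: [0.6098, 0.0519, 0.2932]
tool_rot: [0.0, 0.112, 0.994, -0.001]
wrist_force: [-0.2, -0.4, 0.5]
gripper_width: 0.0857
```

```bash
python3 - <<'E'
from h import *
s=readout.read_state()
im=cams.capture("wrist");cv2.imwrite("pics/wrist6.png",im)
a=im[60:130,340:480];cv2.imwrite("pics/w6z.png",cv2.resize(a,None,fx=5,fy=5,interpolation=cv2.INTER_CUBIC))
import json;json.dump({k:np.array(v).tolist() for k,v in s.items()},open("s6.json","w"))
E
python3 f.py
```

```text
13.125 [0.6096 0.0519 0.2927] along 0.07773526429009407 lat -0.0001963265335428437 F along -0.09043213192962964 lat -0.06535492635294571 [-0.0839 -0.0736 -0.6372] [ 0.0193 -0.0399  0.0431] 0.08531120892336666
```

View pics/wrist6.png

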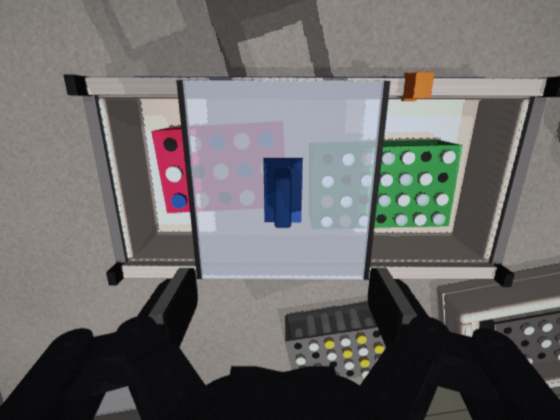

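View pics/w6z.png

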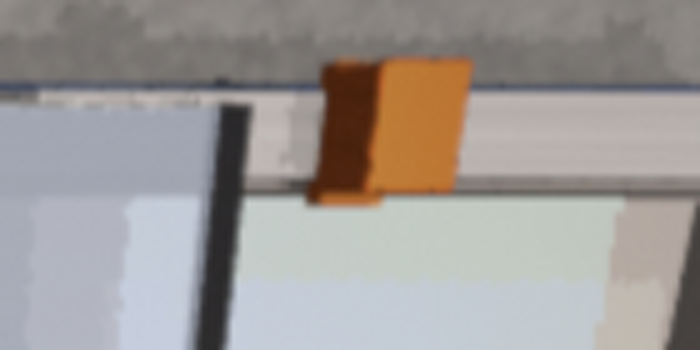

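The picture shows the cover free, with its edge at about col 389 and the marker's face at about col 404. That is a gap of about 15 px, and at 1 mm/px roughly 15 mm. I'll hand it in.

```bash
python3 -c "
from cell import arm;print(arm.job_done())"
```

```text
the job is handed in; nothing more can be done
None
```

The job is done and handed in at about 13 s on the robot's clock. No verdict is reported.

- **Finding the tight spot:** I gripped the cover by its blue grip and slid it towards +y, with its edge pushing the marker. After about 93 mm of travel the push rose from a running drag of about 2.3 N to about 10 N. It then settled at about 7.4 N, which is 5 to 8 N above running, and I pushed no further. My one reading at the peak, about 7.7 N over drag, was slightly above your 4 to 7 N band but well under 15 N. The wrist picture showed the cover's edge against the marker.
- **Backing off and releasing:** I drew the cover back 15.6 mm by the arm's own position, then opened the fingers fully and lifted 150 mm clear. The last wrist picture shows a gap of roughly 15 mm, and the wrist force is about zero apart from noise.
- **Surroundings:** The last wrist picture shows both racks undisturbed by eye. I did not re-measure the bottle, jar, plate and tip box. The arm passed high over that side and no unexpected contact force showed.
- **Disagreement:** The top and scene cameras differed by up to about 12 mm in locating the chest, so I used the wrist camera for the grasp. It came out centred on the grip.

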